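# Seat and mark an anvil insert with a hand punch

## Task

Take the thick-barrelled flat-faced punch from its rack and press it upright on the middle of the bright anvil insert that stands proud in its chrome holder, until the insert is fully home; then keep a steady push of about 16 newtons on it for a full second so that the mark takes, never going over 26. Lift the punch straight up without sliding it, and stand it back in its rack hole, fully down; leave everything else in the drawer as it is.

Things in the scene. Friction and masses are not known exactly. Their poses are not given: they have to be found in the camera images.
- punch_mid (a point): Middle of the punch's barrel, where it is gripped, on its axis 65 mm above its lower face. z up along the punch.
- punch_tip (a point): Centre of the flat lower face of the marking punch, the face that presses; z up along the punch. The punch is loose, 0.2 kg, round. From the face up: bright nose 14 mm in diameter, 30 mm long (edge bevelled 1.5 mm), then a dark ringed barrel 20 mm in diameter, 70 mm long, flat top. It stands in a rack hole, the step from nose to barrel resting on the rack's top.
- rack_hole0 (a point): Centre of the mouth of one hole of the punch rack, at the height of the rack's top; z up. The hole is 18 mm in diameter and 36 mm deep. One of the two holes holds the punch, the other the drift; which is which varies.
- rack: The fixed punch rack: pale wooden block 50 x 160 x 45 mm (its x, y, z) standing on the drawer's liner; its two holes lie 100 mm apart in a row along its y. Origin under its centre.
- rack_hole1 (a point): Centre of the mouth of the rack's other hole, as rack_hole0.
- insert_face (a point): Centre of the flat top face of the bright anvil insert, a disc 30 mm in diameter standing 3 to 18 mm proud in the bore of its holder (fixed; dark foot 84 x 84 mm, chrome boss 52 mm in diameter, rim 56 to 70 mm above the table, both heights differ each time); z up. It gives way slowly under 8 N, stays where left, and meets a hard stop when home, level with the rim.
- drift: Bystander: slim drift standing in the other rack hole, bright steel, collar 22 mm in diameter, thin shank 12 mm in diameter above it, top 70 mm above the rack. Origin at its lower point.
- press: Bystander: fixed cast-iron hand press, 100 x 85 mm foot, about 0.25 m high with its lever, at the far middle of the drawer. Origin under its foot.
- micrometer: Bystander: chrome C-shaped micrometer frame lying flat, about 130 mm across and 16 mm high, between rack and holder. Origin at the middle of the C, on the liner.
- thimble: Bystander: ringed black thimble standing up, 22 mm in diameter, 46 mm high. Origin under its foot.
- bushing: Bystander: bronze bushing standing up, 38 mm outside, 22 mm inside, 30 mm high. Origin under its foot.
- gauge_block: Bystander: steel block 35 x 50 x 20 mm. Origin under it.
- old_insert: Bystander: dull worn insert lying on the liner, 30 mm in diameter, 12 mm high. Origin under it.
- ring_gauge: Bystander: dark ring gauge lying flat, 52 mm outside, 28 mm inside, 16 mm high. Origin under it.
- drawer: The fixed galvanized drawer, 460 x 740 mm (x, y), walls 55 mm high and 4 mm thick, with a grey liner whose top is 6 mm above the table. Origin under its centre.
There are look-alikes about, which are no part of the job. What is shaped like the part that bears punch_mid but green or yellow is not meant.

How it is judged:
By the outcome, as a careful person would: the job done as asked, in the order asked, and still so for the second after the job is handed in, with the robot touching nothing.
It also fails if it takes over 67 s, if anything falls off the work surface, if the arm or the gripper's body presses on something with over 40 N, if the wrist force passes 120 N, or if a joint passes its speed limit or range.

## Robot

A 6-joint arm with a two-finger parallel gripper is mounted at the origin on the work surface. World frame = base frame: x ahead of the robot, y to its left, z up, the work surface at z = 0. Lengths are in m, angles in rad, forces in N, time in s.
With the tool pointing down it reaches from about 0.325 to 0.9 m from the base axis. Payload 6.1 kg.
Tool frame: the origin (TCP) lies midway between the tips of the shut fingers; the grasp point (between the pads) lies 19 mm behind it; z points along the fingers, y is the direction in which the jaws open and shut (so a half turn about z gives the same grasp; the last joint's range is limited). The gripper opens to 87 mm and grips with 3 to 60 N. Pads are 19 mm wide; open, the fingers measure 117 mm over their backs; the gripper's body (75 mm by 190 mm) begins 51 mm behind the grasp point.
Start: joints at [1.169, 0.22, 1.526, -0, 1.395, -0.126], TCP at [0.17, 0.601, 0.19] pointing down, gripper open.
Joint ranges: [-2.98, 2.98], [-0.91, 2.08], [0.09, 2.57], [-1.24, 4.39], [0.2, 2.65], [-2.68, 2.68]. Speed limits (rad/s): [2.57, 2.57, 3.01, 3.14, 3.14, 3.14].

## Interface

Orientations are given as a unit quaternion [w, x, y, z].
In Python, from bench import state, snapshot, camera_model, job_done gives the robot as it stands.
- The arm moves only by the tool apply_moves, never from a script. Its argument "motion" is a list of rows, each an object with "xyz": the shift along the tool's x, y, z in cm, a list of three; "rot": the turn, a rotation vector about the tool's x, y, z in rad, a list of three; "grip": the finger opening in cm, from 0 to 8.7. In form: [{"xyz": [tx, ty, tz], "rot": [rx, ry, rz], "grip": grip}, ...]. A call has 1 to 20 rows; each row is the pose to reach, as a shift and turn from the pose commanded when the call began, along the tool's axes at that moment; what a row does not reach only later rows make up. A row lasts 1/10 s, in which the tool goes at most 50 mm and 8.59 degrees, less where a joint would pass 70% of its speed; a pose out of reach is approached as far as the arm can. A call with a gripper value outside its range is refused whole. The fingers move at their own pace and stop on an object; "grip_force" is the grip in N (left out, the last holds). Time passes only in rows, so rows that repeat a pose let the fingers close. It gives the time, the measured TCP pose, the force and the opening at its end, in the units of the state.
- state(): the state, without advancing time (a new reading comes with each control period).
- snapshot(name): name is "scene" or "top" or "wrist"; returns the picture (420x560x3 uint8, red, green, blue); there is no depth.
- camera_model(name): a dict with "intrinsics" (3x3 intrinsics, pixels), "origin" and "rotation" of the camera in the world; the wrist camera has in their place "mount" (4x4, takes a point from camera to tool coordinates, whose origin is the TCP and whose axes are the flange's). Camera axes: x right, y down, z forward; pixel columns grow to the right and rows downward; lengths in m; the calibration is good to about 2 mm. A picture is of the moment at which its call begins: read the wrist's pose just before it. camera_model takes no time and is no camera call.
- job_done(): hands the job in, once; it reports no verdict.
The state is a dict: "time": time; "q": joint angles; "joint_vel": joint speeds; "tau": joint torques, N m; "tool_pos": TCP position; "orientation": TCP orientation; "wrist_force": force on the tool from outside, world axes, zero at the start; "wrist_torque": the same for the moment, N m; "opening": opening from 0.0 (shut) to 1.0 (fully open).
Only numpy, scipy, OpenCV 4.12 (cv2) and the standard library are available. Lean on these libraries where they do the work, as an engineer would, in place of code of your own. Each camera call takes 0.05 s, during which the arm holds its last target.

## Working session

There is one attempt and no reset: what is moved stays moved. The work goes in short steps, Python scripts to look and compute and a tool call to move; the robot and the scene stay as the last step left them, time stands still between calls to the robot, and variables do not carry over. Pictures are saved under pics/ and viewed, and the job is handed in when it is done.

Besides the shell and the picture viewer there is one more tool, called after "Call:" as name(argument=value, ...) on one line, values as JSON. apply_moves: Moves the arm, as the interface text tells. Its arguments: {"type":"object","properties":{"motion":{"type":"array"},"grip_force":{"type":"number"}},"required":["motion"]}

```bash
mkdir -p pics; ls
python3 - <<'E'
from bench import state, snapshot, camera_model
import cv2
print(state())
for n in ["scene","top","wrist"]:
    im=snapshot(n); cv2.imwrite(f"pics/{n}0.png",im[:,:,::-1]); print(n,camera_model(n))
E
```

```text
pics
{'time': 0.0, 'q': array([ 1.16890838e+00,  2.21242603e-01,  1.52755986e+00,  1.92997562e-05,
        1.39470404e+00, -1.26111325e-01]), 'joint_vel': array([-0.00179967, -0.00053128,  0.00028523, -0.00078602,  0.00169455,
       -0.00016679]), 'tau': array([-3.47220530e-04, -4.94610679e+01, -3.87378824e+01,  7.00005214e-02,
        5.75021363e-02, -1.23369214e-04]), 'tool_pos': array([0.16992748, 0.60077092, 0.18925423]), 'orientation': array([-2.58872471e-04,  1.37453396e-01,  9.90507773e-01, -9.21288999e-04]), 'wrist_force': array([ 0.54117301, -0.10210006, -0.01411169]), 'wrist_torque': array([-0.0302373 , -0.01401183, -0.03881952]), 'opening': 0.9953554659397439}
scene {'intrinsics': array([[536.83439806,   0.        , 284.33578342],
       [  0.        , 536.83439806, 216.27588504],
       [  0.        ,   0.        ,   1.        ]]), 'origin': array([1.24602428, 0.6279961 , 0.91775398]), 'rotation': array([-0.16641861,  0.38349799,  0.8387995 , -0.34878293])}
top {'intrinsics': array([[398.6087794 ,   0.        , 276.49054115],
       [  0.        , 398.6087794 , 209.64415716],
       [  0.        ,   0.        ,   1.        ]]), 'origin': array([0.45473598, 0.08719743, 0.88948228]), 'rotation': array([-0.0471691 ,  0.70589024, -0.70221433,  0.07993165])}
wrist {'intrinsics': array([[356.34099962,   0.        , 277.20678919],
       [  0.        , 356.34099962, 204.21304117],
       [  0.        ,   0.        ,   1.        ]]), 'mount': array([[ 2.52366824e-04, -9.66019737e-01, -2.58468189e-01,
         7.05504186e-02],
       [ 9.99999539e-01,  4.83278387e-04, -8.29849711e-04,
        -3.96686421e-04],
       [ 9.26563289e-04, -2.58467860e-01,  9.66019413e-01,
        -1.94225255e-01],
       [ 0.00000000e+00,  0.00000000e+00,  0.00000000e+00,
         1.00000000e+00]])}
```

View pics/top0.png

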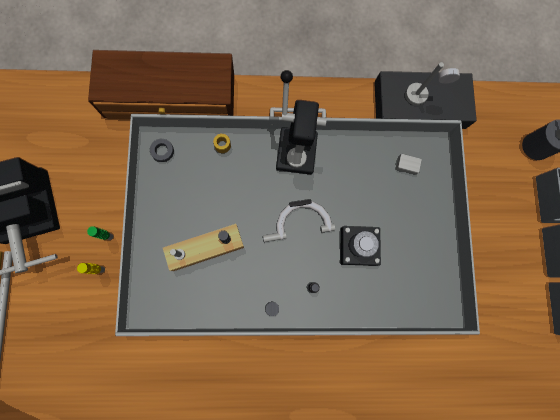

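View pics/scene0.png

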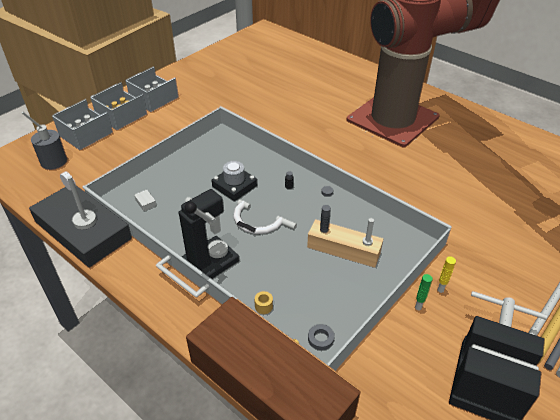

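View pics/wrist0.png

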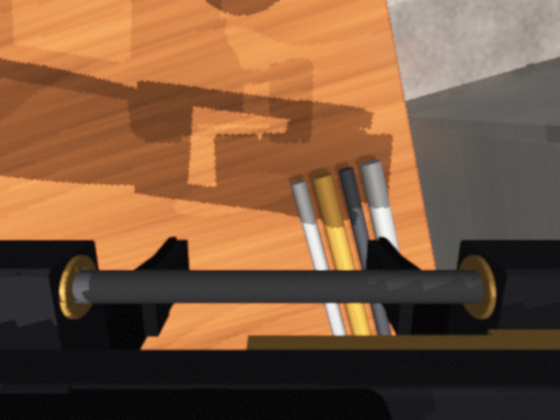

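The top view shows the dark punch in the rack at (224,237), the drift at (178,253), the green and yellow look-alikes outside the drawer at (100,232) and (88,268), the short thimble at (313,287), and the holder with its insert at (365,243). The punch that fits is the dark one in the rack. I'll enlarge crops to confirm it.

```bash
cat > h.py <<'E'
import numpy as np, cv2
from scipy.spatial.transform import Rotation as R
from bench import state, snapshot, camera_model
def q2R(q): return R.from_quat([q[1],q[2],q[3],q[0]]).as_matrix()
def cam(n,st=None):
    c=camera_model(n)
    if n=='wrist':
        T=np.eye(4);T[:3,:3]=q2R(st['orientation']);T[:3,3]=st['tool_pos'];M=T@c['mount'];return c['intrinsics'],M[:3,3],M[:3,:3]
    r=np.array(c['rotation']); 
    return c['intrinsics'],np.array(c['origin']),(q2R(r) if r.size==4 else r)
def ray(C,uv):
    K,o,Rm=C; d=Rm@np.linalg.inv(K)@np.array([uv[0],uv[1],1.]); return o,d/np.linalg.norm(d)
def onz(C,uv,z):
    o,d=ray(C,uv); return o+d*(z-o[2])/d[2]
def proj(C,p):
    K,o,Rm=C; v=K@(Rm.T@(np.array(p)-o)); return v[:2]/v[2]
def tri(C1,a,C2,b):
    o1,d1=ray(C1,a);o2,d2=ray(C2,b)
    A=np.stack([d1,-d2],1);t=np.linalg.lstsq(A,o2-o1,rcond=None)[0]
    p,q=o1+t[0]*d1,o2+t[1]*d2; return (p+q)/2,np.linalg.norm(p-q)
E
python3 - <<'E'
from h import *
T=cam('top');S=cam('scene')
t=cv2.imread('pics/top0.png');s=cv2.imread('pics/scene0.png')
a=cv2.resize(t[215:280,150:250],(800,520),interpolation=cv2.INTER_NEAREST)
b=cv2.resize(t[215:275,325:400],(700,560),interpolation=cv2.INTER_NEAREST)
c=cv2.resize(s[195:270,300:390],(720,600),interpolation=cv2.INTER_NEAREST)
d=cv2.resize(s[150:205,200:270],(700,550),interpolation=cv2.INTER_NEAREST)
for n,i in zip('abcd',(a,b,c,d)): cv2.imwrite(f'pics/crop_{n}.png',i)
print(onz(T,(224,237),.12),onz(T,(361,245),.03),onz(T,(296,150),.02),onz(T,(178,253),.11))
E
```

```text
[0.54038548 0.15270626 0.12      ] [ 0.53474414 -0.13730968  0.03      ] [0.75226041 0.00226761 0.02      ] [0.50996904 0.24108506 0.11      ]
```

View pics/crop_a.png

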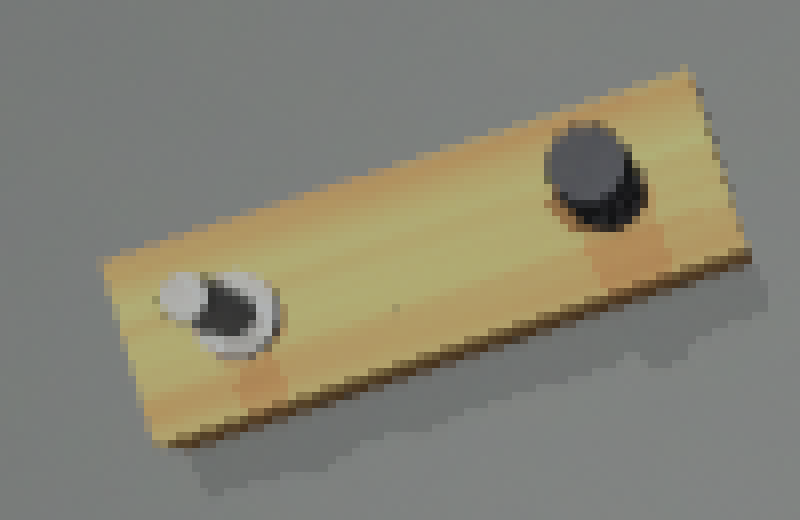

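View pics/crop_b.png

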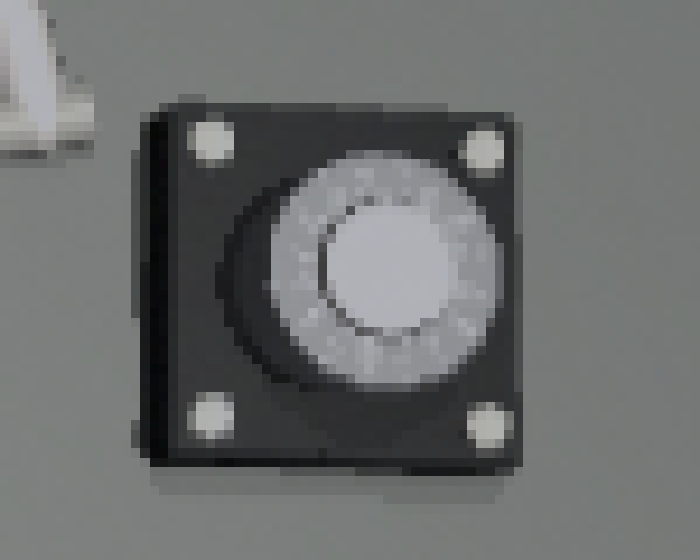

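View pics/crop_c.png

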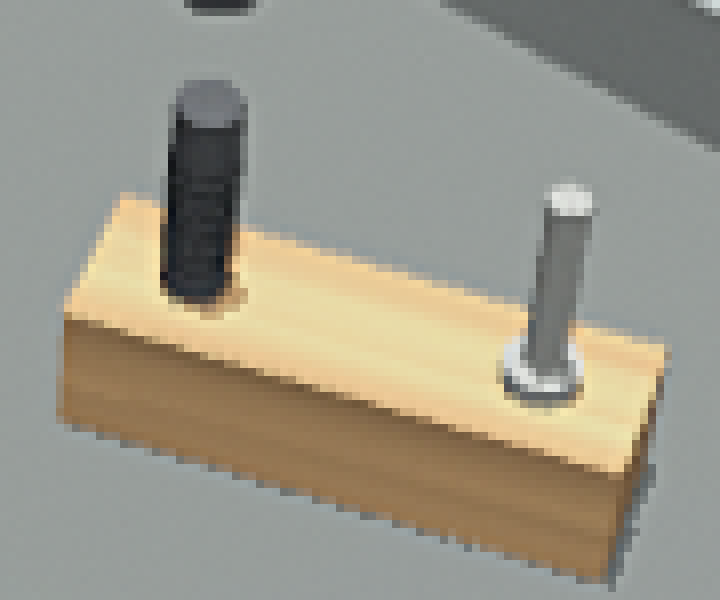

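View pics/crop_d.png

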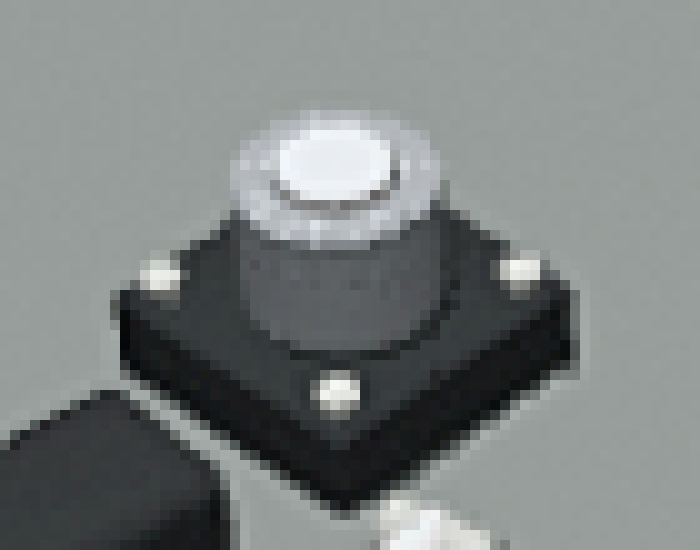

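The enlarged crops confirm the dark ringed, thick-barrelled, flat-topped punch (the crop_a body at top-right, full-frame ~(224,235)) and the bright drift beside it. The insert stands proud in the chrome boss at (367,243.7). Next I measure centroids with masks and triangulate.

Run:
```python
from h import *
T=cam('top');S=cam('scene')
t=cv2.imread('pics/top0.png');s=cv2.imread('pics/scene0.png')
def pt(x,y,sc,off): return ((x+.5)/sc-.5+off[0],(y+.5)/sc-.5+off[1])
# masks for insert
def blob(im,box,lo,hi,name):
    u0,v0,u1,v1=box; g=cv2.cvtColor(im,cv2.COLOR_BGR2GRAY)[v0:v1,u0:u1]
    m=((g>=lo)&(g<=hi)).astype(np.uint8); n,l,st,c=cv2.connectedComponentsWithStats(m,connectivity=4)
    for i in range(1,n):
        if st[i][4]>12: print(name,st[i],c[i]+[u0,v0])
blob(t,(355,230,382,260),172,255,'ins top')
blob(s,(215,155,250,185),225,255,'ins scene')
g=cv2.cvtColor(t,cv2.COLOR_BGR2GRAY); print(g[240,352:385]); print(g[228:262,366])
gs=cv2.cvtColor(s,cv2.COLOR_BGR2GRAY); print(gs[165,220:248])
blob(t,(215,228,236,250),60,110,'punch top')
blob(s,(318,203,334,240),60,110,'punch scene')
pT=pt(588,160,8,(150,215));pS=pt(211,103,8,(300,195))
print('punch',tri(T,pT,S,pS), onz(T,pT,.121),onz(S,pS,.121))
iT=pt(390,268,9.333,(325,215));iS=pt(337,163,10,(200,150))
print('ins',tri(T,iT,S,iS))
for z in (.065,.07,.075,.08): print(onz(T,iT,z),onz(S,iS,z))
rT=pt(386,268,9.333,(325,215));rS=pt(335,178,10,(200,150))
print('rim',tri(T,rT,S,rS))
```

```text
ins top [  5   7  13  13 135] [366.25925926 243.1037037 ]
ins scene [13  8 11  7 65] [232.87692308 165.92307692]
[ 40  43 143 146 145 146 148 110 128 177 178 177 177 177 177 178 177 177
 177 177 161 154 145 143 143 137  49  48  74 120 120 120 120]
[ 50  50  51  96 140 144 144 152 161 175 178 177 177 177 177 177 177 177
 177 178 177 177 158 124 142 146 145 145  87  50  46  46  47  46]
[156 155 154 160 185 183 191 207 245 239 237 236 236 236 237 237 237 241
 240 165 191 183 187 171 154 154 155 156]
punch top [ 3  2 11 10 79] [222.70886076 234.93670886]
punch (array([0.54440856, 0.15583169, 0.11925083]), np.float64(0.00276428019453919)) [0.54497889 0.15453447 0.121     ] [0.54516256 0.1580014  0.121     ]
ins (array([ 0.5340508 , -0.13717004,  0.07063899]), np.float64(0.002043141321089051))
[ 0.53517413 -0.13961519  0.065     ] [ 0.52899714 -0.14118817  0.065     ]
[ 0.53468632 -0.1382397   0.07      ] [ 0.53320133 -0.13667817  0.07      ]
[ 0.53419851 -0.13686422  0.075     ] [ 0.53740551 -0.13216817  0.075     ]
[ 0.5337107  -0.13548873  0.08      ] [ 0.5416097  -0.12765817  0.08      ]
rim (array([ 0.53455281, -0.13764084,  0.06586629]), np.float64(0.0018950145052981924))
```

Call:
apply_moves(motion=[{"xyz": [-48.2,-32.6,0],"rot": [0,0,0],"grip": 8.7},{"xyz": [-48.2,-32.6,0],"rot": [0,0,0],"grip": 8.7},{"xyz": [-48.2,-32.6,0],"rot": [0,0,0],"grip": 8.7},{"xyz": [-48.2,-32.6,0],"rot": [0,0,0],"grip": 8.7},{"xyz": [-48.2,-32.6,0],"rot": [0,0,0],"grip": 8.7},{"xyz": [-48.2,-32.6,0],"rot": [0,0,0],"grip": 8.7},{"xyz": [-48.2,-32.6,0],"rot": [0,0,0],"grip": 8.7},{"xyz": [-48.2,-32.6,0],"rot": [0,0,0],"grip": 8.7},{"xyz": [-48.2,-32.6,0],"rot": [0,0,0],"grip": 8.7},{"xyz": [-48.2,-32.6,0],"rot": [0,0,0],"grip": 8.7},{"xyz": [-48.2,-32.6,0],"rot": [0,0,0],"grip": 8.7},{"xyz": [-48.2,-32.6,0],"rot": [0,0,0],"grip": 8.7},{"xyz": [-48.2,-32.6,0],"rot": [0,0,0],"grip": 8.7},{"xyz": [-48.2,-32.6,0],"rot": [0,0,0],"grip": 8.7},{"xyz": [-48.2,-32.6,0],"rot": [0,0,0],"grip": 8.7},{"xyz": [-48.2,-32.6,0],"rot": [0,0,0],"grip": 8.7},{"xyz": [-48.2,-32.6,0],"rot": [0,0,0],"grip": 8.7},{"xyz": [-48.2,-32.6,0],"rot": [0,0,0],"grip": 8.7}])

```text
time: 1.95
tool_pos: [0.5449, 0.1572, 0.1905]
orientation: [0.0, 0.137, 0.991, 0.0]
wrist_force: [0.7, -0.1, 0.7]
opening: 1.002
```

Run:
```python
from h import *
st=state(); im=snapshot('wrist'); cv2.imwrite('pics/w1.png',im[:,:,::-1])
np.save('w1.npy',np.r_[st['tool_pos'],st['orientation']])
print(st['time'],st['tool_pos'],st['orientation'],st['q'],st['wrist_force'])
C=cam('wrist',st); print(proj(C,[.545,.156,.121]))
```

```text
1.95 [0.54485976 0.15720987 0.1905039 ] [1.12585963e-04 1.36794217e-01 9.90599479e-01 2.72293174e-05] [ 1.41859044e-01  8.24207577e-02  1.68034949e+00 -9.85919544e-06
  1.37859095e+00 -1.15448644e+00] [ 0.74870062 -0.11515772  0.70080803]
[276.54241643 204.76180001]
```

View pics/w1.png

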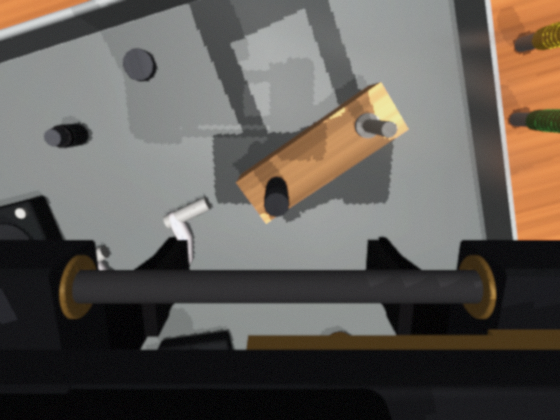

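The wrist view shows the punch top at about (277,202), nearly where predicted (276.5,204.8). The drift is at (380,127), and the rack runs between them.

Run:
```python
from h import *
im=cv2.imread('pics/w1.png')
cv2.imwrite('pics/w1c.png',cv2.resize(im[165:235,230:320],(720,560),interpolation=cv2.INTER_NEAREST))
g=cv2.cvtColor(im,cv2.COLOR_BGR2GRAY)
print(g[196:222:2,258:296:2])
```

```text
[[153 151 145  83  30  43  52  58  54  54  54  55  53  43  32  77 137 141
  139]
 [151 150 141  76  42  53  58  55  57  54  53  55  57  54  45  66 129 137
  130]
 [149 150 145  81  52  55  57  55  54  56  55  56  57  58  53  71 124 129
  126]
 [149 154 151  85  52  57  55  56  55  54  56  55  56  57  56  69 116 127
  127]
 [156 162 154  82  55  54  55  56  55  55  56  56  56  56  58  69 114 130
  120]
 [163 164 149  86  55  55  55  55  54  54  55  57  58  58  58  85 123 111
   96]
 [161 155 151 109  56  54  55  56  52  53  55  55  56  57  58  80  99  91
   90]
 [155 152 149 125  67  55  54  54  54  55  54  56  57  57  59  78  90  88
   90]
 [154 153 156 149 108  67  55  55  53  53  53  55  57  63  76  88  90  90
   87]
 [158 178 203 201 179 135  70  58  54  57  56  62  67  77  87  92  88  90
   89]
 [160 187 210 212 207 183 122 104  94  92 103 117 117  91  92  87  88  88
   90]
 [157 163 193 206 205 198 160 147 148 149 155 157 142 106  92  89  88  89
  106]
 [157 158 169 198 210 210 189 159 156 155 158 158 154 144 104  97 101 119
  137]]
```

View pics/w1c.png

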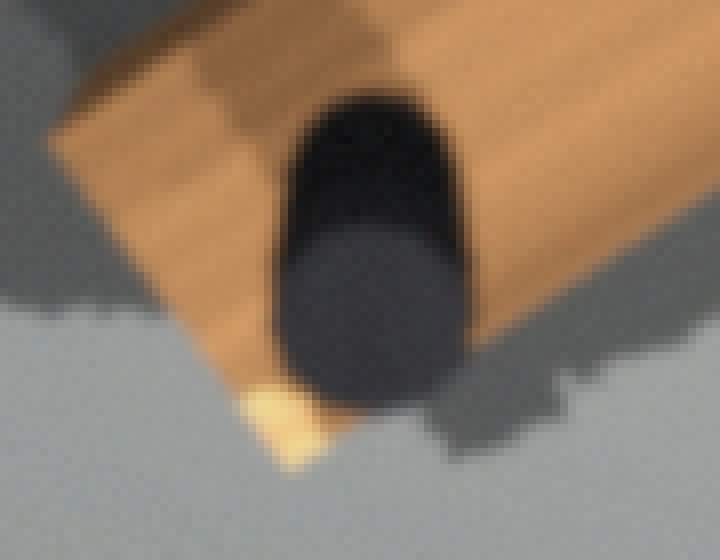

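Run:
```python
from h import *
p=np.load('w1.npy');st=dict(tool_pos=p[:3],orientation=p[3:])
C=cam('wrist',st)
for z in (.117,.121): print(onz(C,(276.2,203.9),z), st['tool_pos'])
t=q2R(st['orientation'])
print('top edge row of base',proj(C,[.545+.01*-t[0,0],.156-.01*t[1,0],.051]))
# bottom of barrel: far arc
print('base centre if far edge at (276.5,176.5):',onz(C,(276.5,176.5),.051)+.01*np.r_[t[:2,0],0])
d=onz(C,(276.2,203.9),.121)-st['tool_pos']; print('tool shift cm',t.T@d*100)
```

```text
[0.54529446 0.15562941 0.117     ] [0.54485976 0.15720987 0.1905039 ]
[0.54427102 0.15593293 0.121     ] [0.54485976 0.15720987 0.1905039 ]
top edge row of base [276.73679453 195.88170402]
base centre if far edge at (276.5,176.5): [0.52671106 0.16091744 0.051     ]
tool shift cm [ 0.02356187 -0.13945935  6.95037368]
```

Wrist, top and scene views agree: the punch axis is at (0.545, 0.156) and it is upright. I'll descend around it, with the pad centre at z≈0.086.

Call:
apply_moves(motion=[{"xyz": [0,-0.13,2],"rot": [0,0,0],"grip": 5.5},{"xyz": [0,-0.13,4],"rot": [0,0,0],"grip": 5.5},{"xyz": [0,-0.13,6],"rot": [0,0,0],"grip": 5.5},{"xyz": [0,-0.13,8],"rot": [0,0,0],"grip": 5.5},{"xyz": [0,-0.13,10],"rot": [0,0,0],"grip": 5.5},{"xyz": [0,-0.13,11.5],"rot": [0,0,0],"grip": 5.5},{"xyz": [0,-0.13,12.3],"rot": [0,0,0],"grip": 5.5},{"xyz": [0,-0.13,12.3],"rot": [0,0,0],"grip": 5.5},{"xyz": [0,-0.13,12.3],"rot": [0,0,0],"grip": 5.5},{"xyz": [0,-0.13,12.3],"rot": [0,0,0],"grip": 5.5}], grip_force=8)

```text
time: 3.0
tool_pos: [0.5459, 0.1554, 0.0686]
orientation: [0.001, 0.137, 0.991, 0.0]
wrist_force: [-0.5, -0.5, 0.5]
opening: 0.631
```

Run:
```python
from h import *
st=state(); im=snapshot('wrist'); cv2.imwrite('pics/w2.png',im[:,:,::-1])
print(st['time'],st['tool_pos'],st['wrist_force'],st['opening'])
```

```text
3.0 [0.54585351 0.15535048 0.06859802] [-0.54261223 -0.46252675  0.54442682] 0.6310854107422084
```

View pics/w2.png

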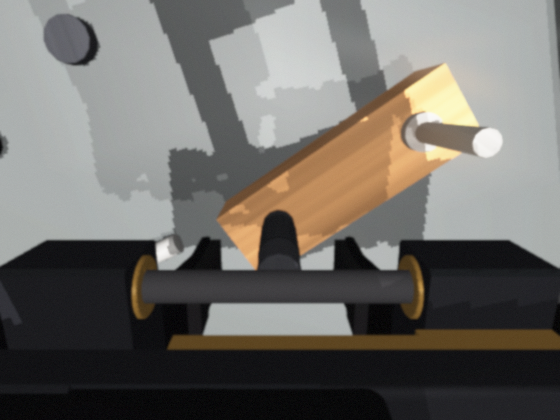

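The punch stands centred between the fingers (column 279). I'll close gently first, then firmly.

Call:
apply_moves(motion=[{"xyz": [0,0,0],"rot": [0,0,0],"grip": 1.5},{"xyz": [0,0,0],"rot": [0,0,0],"grip": 1.5},{"xyz": [0,0,0],"rot": [0,0,0],"grip": 1.5},{"xyz": [0,0,0],"rot": [0,0,0],"grip": 1.5},{"xyz": [0,0,0],"rot": [0,0,0],"grip": 1.5},{"xyz": [0,0,0],"rot": [0,0,0],"grip": 1.5},{"xyz": [0,0,0],"rot": [0,0,0],"grip": 1.5},{"xyz": [0,0,0],"rot": [0,0,0],"grip": 1.5}], grip_force=8)

```text
time: 3.85
tool_pos: [0.5449, 0.1552, 0.0673]
orientation: [0.0, 0.137, 0.991, 0.0]
wrist_force: [0.7, -0.7, 0.3]
opening: 0.227
```

Call:
apply_moves(motion=[{"xyz": [0,0,0],"rot": [0,0,0],"grip": 1.0},{"xyz": [0,0,0],"rot": [0,0,0],"grip": 1.0},{"xyz": [0,0,0],"rot": [0,0,0],"grip": 1.0},{"xyz": [0,0,0],"rot": [0,0,0],"grip": 1.0}], grip_force=50)

```text
time: 4.25
tool_pos: [0.5448, 0.1552, 0.0673]
orientation: [-0.0, 0.137, 0.991, 0.0]
wrist_force: [0.8, 0.7, -0.2]
opening: 0.217
```

Run:
```python
from h import *
st=state(); print(st['time'],st['tool_pos'],st['orientation'],st['wrist_force'],st['opening'])
```

```text
4.25 [0.54483838 0.15524369 0.067317  ] [-1.35589688e-05  1.37466369e-01  9.90506434e-01  4.80619265e-05] [ 0.81846846  0.68288641 -0.18379841] 0.21695126457756098
```

Call:
apply_moves(motion=[{"xyz": [0,0,-0.5],"rot": [0,0,0],"grip": 1.0},{"xyz": [0,0,-1],"rot": [0,0,0],"grip": 1.0},{"xyz": [0,0,-2],"rot": [0,0,0],"grip": 1.0},{"xyz": [0,0,-3.5],"rot": [0,0,0],"grip": 1.0},{"xyz": [0,0,-5],"rot": [0,0,0],"grip": 1.0},{"xyz": [0,0,-7],"rot": [0,0,0],"grip": 1.0},{"xyz": [0,0,-9],"rot": [0,0,0],"grip": 1.0},{"xyz": [0,0,-10],"rot": [0,0,0],"grip": 1.0},{"xyz": [0,0,-10],"rot": [0,0,0],"grip": 1.0},{"xyz": [0,0,-10],"rot": [0,0,0],"grip": 1.0}])

```text
time: 5.25
tool_pos: [0.5447, 0.1552, 0.1672]
orientation: [-0.0, 0.137, 0.991, 0.0]
wrist_force: [-0.3, -0.7, -1.5]
opening: 0.218
```

Run:
```python
from h import *
st=state(); im=snapshot('scene'); iw=snapshot('wrist'); cv2.imwrite('pics/w3.png',iw[:,:,::-1])
cv2.imwrite('pics/s3.png',cv2.resize(im[120:300,240:440,::-1],(600,540),interpolation=cv2.INTER_CUBIC))
print(st['time'],st['tool_pos'],st['orientation'],st['wrist_force'],st['wrist_torque'],st['opening'])
t=q2R(st['orientation']);d=np.array([.5342,-.1375,st['tool_pos'][2]])-st['tool_pos'];print(t.T@d*100)
```

```text
5.25 [0.54469541 0.15516042 0.16722641] [-1.53474639e-05  1.37492920e-01  9.90502749e-01  1.16666677e-05] [-0.2630947  -0.68837395 -1.47981531] [-0.01108611  0.04850339  0.03886519] 0.21817834242015055
[-6.96145649e+00 -2.84454019e+01 -7.71358943e-04]
```

View pics/s3.png

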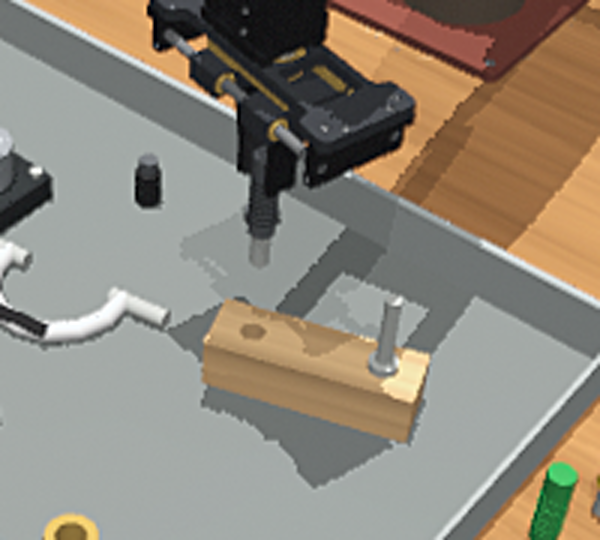

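View pics/w3.png

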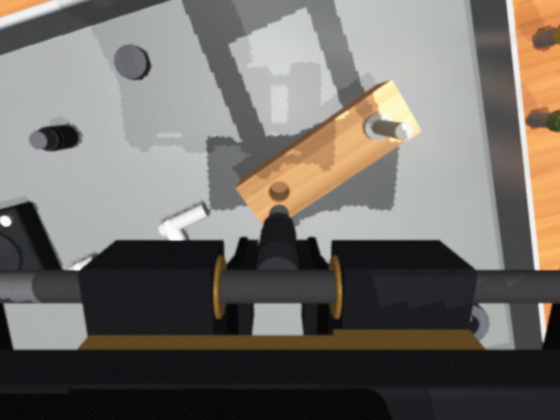

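Lifted cleanly: the nose is below the jaws and the empty hole is at wrist pixel (279,191). I'll measure the hole from this picture and move above the insert.

Call:
apply_moves(motion=[{"xyz": [-0.5,-2,0],"rot": [0,0,0],"grip": 1.0},{"xyz": [-1,-5,0],"rot": [0,0,0],"grip": 1.0},{"xyz": [-2,-9,0],"rot": [0,0,0],"grip": 1.0},{"xyz": [-3,-13,0],"rot": [0,0,0],"grip": 1.0},{"xyz": [-4,-17,0],"rot": [0,0,0],"grip": 1.0},{"xyz": [-5,-21,0],"rot": [0,0,0],"grip": 1.0},{"xyz": [-6,-25,0],"rot": [0,0,0],"grip": 1.0},{"xyz": [-6.7,-27.5,0],"rot": [0,0,0],"grip": 1.0},{"xyz": [-6.96,-28.4,0],"rot": [0,0,0],"grip": 1.0},{"xyz": [-6.96,-28.4,0],"rot": [0,0,0],"grip": 1.0},{"xyz": [-6.96,-28.4,0],"rot": [0,0,0],"grip": 1.0},{"xyz": [-6.96,-28.4,0],"rot": [0,0,0],"grip": 1.0}])

```text
time: 6.55
tool_pos: [0.5344, -0.1355, 0.167]
orientation: [-0.0, 0.137, 0.991, 0.0]
wrist_force: [-0.4, -0.3, -1.1]
opening: 0.216
```

Run:
```python
from h import *
st3=dict(tool_pos=np.array([.54469541,.15516042,.16722641]),orientation=np.array([-1.5e-5,.13749292,.990502749,1.2e-5]))
iw=cv2.imread('pics/w3.png'); cv2.imwrite('pics/w3c.png',cv2.resize(iw[170:240,235:325],(720,560),interpolation=cv2.INTER_NEAREST))
print('hole',onz(cam('wrist',st3),(279,191),.051))
st=state(); im=snapshot('wrist'); np.save('w4.npy',np.r_[st['tool_pos'],st['orientation']])
cv2.imwrite('pics/w4.png',im[:,:,::-1]); cv2.imwrite('pics/w4c.png',cv2.resize(im[150:240,220:340,::-1],(800,600),interpolation=cv2.INTER_NEAREST))
print(st['time'],st['tool_pos'],st['orientation'],st['q'],st['wrist_force'])
for z in (.066,.071):print(proj(cam('wrist',st),[.5342,-.1375,z]))
print('tip',proj(cam('wrist',st),st['tool_pos']+[0,0,-.046]))
```

```text
hole [0.54523357 0.15598177 0.051     ]
6.55 [ 0.53440972 -0.13552456  0.1669905 ] [-3.39550713e-04  1.36714209e-01  9.90610419e-01  3.28094973e-04] [-3.91732428e-01  6.33596352e-02  1.74538551e+00  4.77367142e-04
  1.33367000e+00 -1.68835363e+00] [-0.42037348 -0.27134849 -1.11585932]
[275.60762741 195.11007213]
[275.57956211 196.50018783]
tip [278.02686613 212.89371761]
```

View pics/w3c.png

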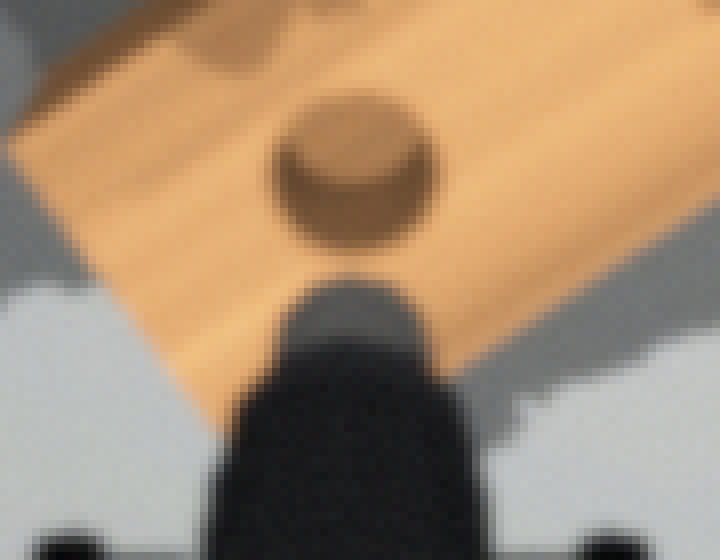

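View pics/w4.png

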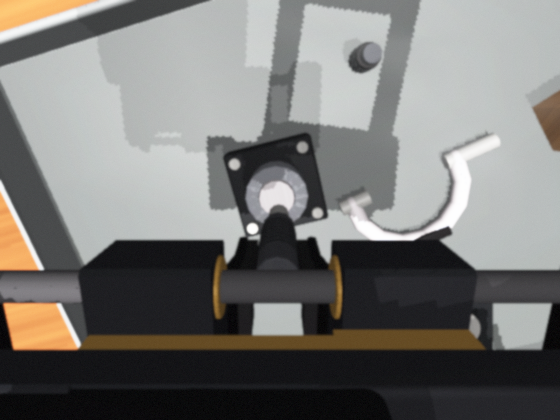

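View pics/w4c.png

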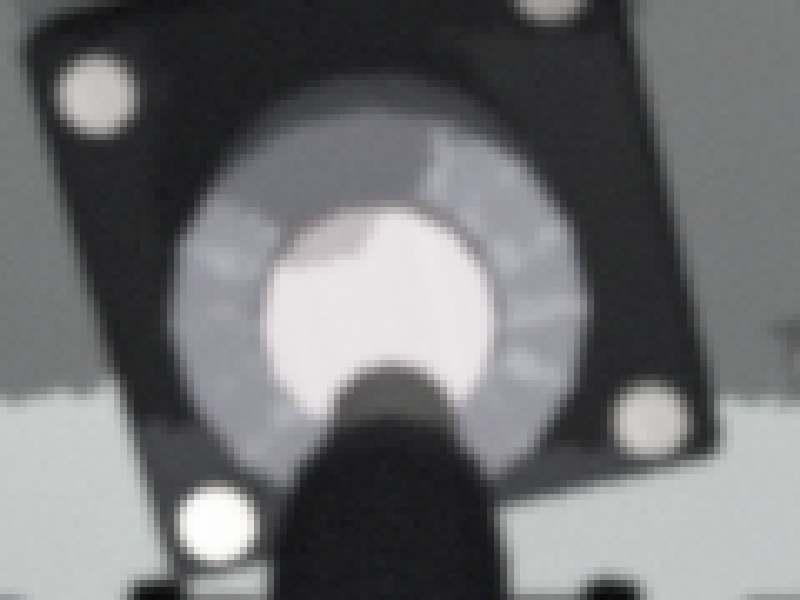

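The wrist view shows the insert disc centred at about (276.5,197) and the nose tip just below it at (278.6,~204 front edge). I'll fit it properly.

Run:
```python
from h import *
im=cv2.imread('pics/w4.png');p=np.load('w4.npy');st=dict(tool_pos=p[:3],orientation=p[3:]);C=cam('wrist',st)
t=q2R(st['orientation'])
b,g,r=[im[:,:,i].astype(int) for i in range(3)]
m=((im.min(2)>175)).astype(np.uint8);m[:, :250]=0;m[:,300:]=0;m[:170]=0;m[235:]=0
n,l,s,c=cv2.connectedComponentsWithStats(m);i=1+np.argmax(s[1:,4]);print(s[i],c[i])
cn=max(cv2.findContours((l==i).astype(np.uint8),0,1)[0],key=len)[:,0,:].astype(float)
q=cn[(cn[:,1]<205)&((cn[:,1]>191)|(cn[:,0]>279))]
for z in (.066,.069,.072,.075):
    P=np.array([onz(C,x,z)[:2] for x in q])
    A=np.c_[2*P,np.ones(len(P))];s_=np.linalg.lstsq(A,(P**2).sum(1),rcond=None)[0]
    rad=np.sqrt(s_[2]+s_[:2]@s_[:2]); d=np.r_[s_[:2],z]-st['tool_pos']; print(z,s_[:2],'r',rad,'tool shift cm',(t.T@d)*100)
# boss rim outer, extents in crop 172..588
# tip prediction
for h,rr in ((0,.0055),(.0015,.007),(.03,.01)):
    print('pred front',h,proj(C,st['tool_pos']+[0,0,-.046+h]+rr*t[:,0]))
print(proj(C,st['tool_pos']+[0,0,-.0445]-.007*t[:,1])-proj(C,st['tool_pos']+[0,0,-.0445]+.007*t[:,1]))
```

```text
[259 181  35  32 778] [275.99614396 195.79562982]
0.066 [ 0.53377736 -0.13705831] r 0.01323162667061638 tool shift cm [ 0.01162912 -0.17039673 10.09896794]
0.069 [ 0.53309382 -0.13685392] r 0.013097190789809946 tool shift cm [ 0.08319222 -0.16906876  9.79902311]
0.072 [ 0.53241029 -0.13664953] r 0.012962754909009009 tool shift cm [ 0.15475533 -0.16774079  9.49907828]
0.075 [ 0.53172676 -0.13644514] r 0.01282831902819643 tool shift cm [ 0.22631843 -0.16641282  9.19913345]
pred front 0 [278.03353277 205.33626469]
pred front 0.0015 [278.03942691 203.81216533]
pred front 0.03 [278.13130397 211.00522895]
[-2.00467313e+01 -1.01084708e-02]
```

Run:
```python
from h import *
im=cv2.imread('pics/w4.png');p=np.load('w4.npy');st=dict(tool_pos=p[:3],orientation=p[3:]);C=cam('wrist',st);t=q2R(st['orientation'])
g=cv2.cvtColor(im,cv2.COLOR_BGR2GRAY)
# subpixel radial edges at threshold between rim and face
c0=np.array([276.5,197.]);E=[]
for a in np.deg2rad(np.r_[np.arange(-75,35,5),np.arange(150,205,5)]):
    rr=np.arange(12,23,.25);x=(c0[0]+rr*np.cos(a)).astype(np.float32);y=(c0[1]+rr*np.sin(a)).astype(np.float32)
    v=cv2.remap(g,x[None],y[None],cv2.INTER_LINEAR)[0].astype(float)
    d=np.diff(v[:],1);k=np.argmin(np.convolve(d,np.ones(5),'same'));E.append([x[k],y[k],rr[k],np.rad2deg(a)])
E=np.array(E);print(np.round(E[:,2],1))
for z in (.066,.0706):
    P=np.array([onz(C,e[:2],z)[:2] for e in E]);A=np.c_[2*P,np.ones(len(P))];s=np.linalg.lstsq(A,(P**2).sum(1),rcond=None)[0]
    res=np.hypot(*(P-s[:2]).T);print(z,s[:2],'r',res.mean(),res.std(),'shift',t.T@(np.r_[s[:2],z]-st['tool_pos'])*100)
print(onz(C,(276.5,197.1),.0706),'rim L/R', [onz(C,(220+x/6.667-.5,198),.066) for x in (172,588)])
```

```text
[16.  16.2 15.8 16.2 16.2 16.2 16.2 16.2 16.2 16.2 16.5 16.8 16.5 17.
 16.8 16.8 16.8 17.  17.  17.  17.2 17.2 18.  17.8 17.5 17.5 17.2 17.2
 17.  17.  17.  17.2 17. ]
0.066 [ 0.53670492 -0.13760472] r 0.014613034000670554 0.00015373348679672717 shift [-0.2849836  -0.14369837 10.09875667]
0.0706 [ 0.53561123 -0.1372828 ] r 0.014385378090287225 0.00015133847855332912 shift [-0.17063259 -0.14207809  9.63884455]
[ 0.53500121 -0.13692506  0.0706    ] rim L/R [array([ 0.52964099, -0.16309748,  0.066     ]), array([ 0.54405028, -0.11182038,  0.066     ])]
```

The wrist circle fit puts the insert centre at (0.535, -0.137), within about 1 mm of the two-view result. I'll lower 2.5 cm, let the arm settle and re-check the offset.

Call:
apply_moves(motion=[{"xyz": [0,0,0.5],"rot": [0,0,0],"grip": 1.0},{"xyz": [0,0,1],"rot": [0,0,0],"grip": 1.0},{"xyz": [0,0,2],"rot": [0,0,0],"grip": 1.0},{"xyz": [0,0,2.5],"rot": [0,0,0],"grip": 1.0},{"xyz": [0,0,2.5],"rot": [0,0,0],"grip": 1.0},{"xyz": [0,0,2.5],"rot": [0,0,0],"grip": 1.0},{"xyz": [0,0,2.5],"rot": [0,0,0],"grip": 1.0},{"xyz": [0,0,2.5],"rot": [0,0,0],"grip": 1.0}])

```text
time: 7.4
tool_pos: [0.5348, -0.1372, 0.1428]
orientation: [0.0, 0.137, 0.991, -0.0]
wrist_force: [-0.3, -0.7, -2.3]
opening: 0.217
```

Run:
```python
from h import *
st=state(); im=snapshot('wrist'); ims=snapshot('scene'); np.save('w5.npy',np.r_[st['tool_pos'],st['orientation']])
cv2.imwrite('pics/w5.png',im[:,:,::-1]); cv2.imwrite('pics/w5c.png',cv2.resize(im[160:250,220:340,::-1],(800,600),interpolation=cv2.INTER_NEAREST))
cv2.imwrite('pics/s5c.png',cv2.resize(ims[110:210,185:285,::-1],(600,600),interpolation=cv2.INTER_NEAREST))
t=q2R(st['orientation']);print(st['time'],st['tool_pos'],st['wrist_force'],'tilt',t[:,2],'shift',t.T@(np.array([.535,-.1372,.07])-st['tool_pos'])*100)
C=cam('wrist',st)
print('tip',proj(C,st['tool_pos']+[0,0,-.046]),'front',proj(C,st['tool_pos']+[0,0,-.0445]+.007*t[:,0]))
```

```text
7.4 [ 0.53477872 -0.13720863  0.14275999] [-0.28071882 -0.65845973 -2.33982918] tilt [ 6.96055547e-04 -3.04978770e-04 -9.99999711e-01] shift [-0.01557917  0.00761329  7.27601156]
tip [278.07008636 212.79713201] front [278.08179571 203.7168075 ]
```

View pics/w5c.png

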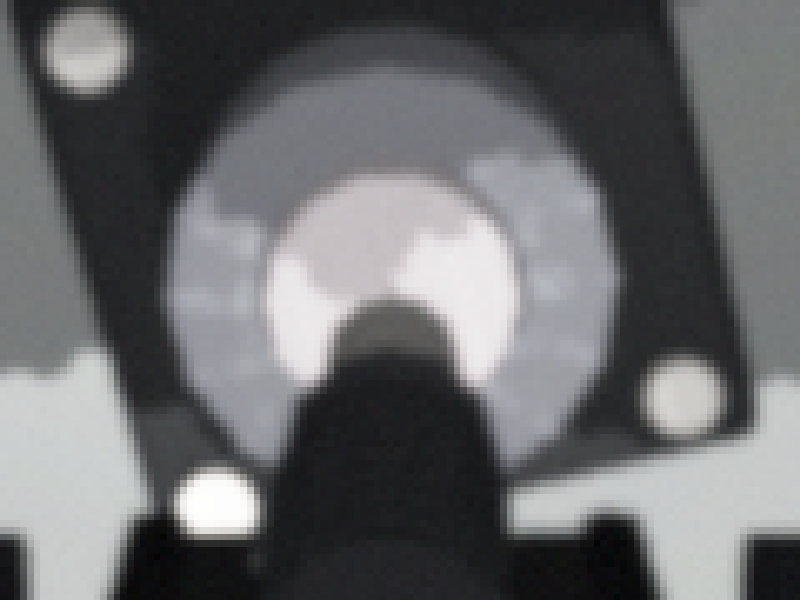

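View pics/s5c.png

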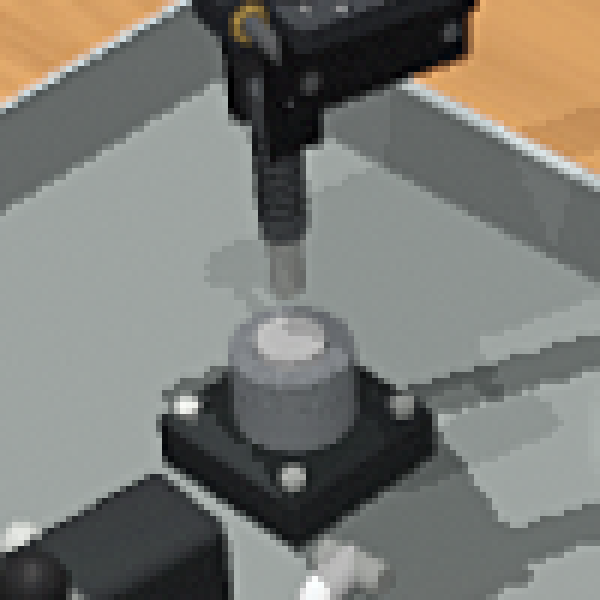

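Run:
```python
from h import *
p=np.load('w5.npy');st=dict(tool_pos=p[:3],orientation=p[3:]);C=cam('wrist',st);S=cam('scene');t=q2R(st['orientation'])
tip=st['tool_pos']+[0,0,-.0463]
print('tip',tip,'scene pred',proj(S,tip),'obs 232.5,158.7')
for z in (.062,.066,.0706): print('wrist',z,onz(C,(278.45,204.05),z),'scene pred of that',proj(S,onz(C,(278.45,204.05),z)))
print('obs scene face 232.8,166.0 ; rel shift corrected', )
off=np.array([232.5,158.7])-proj(S,tip)
for z in (.062,.066,.0706): print(z,onz(S,np.array([232.8,166.])-off,z))
```

```text
tip [ 0.53477872 -0.13720863  0.09645999] scene pred [232.04763305 157.65404294] obs 232.5,158.7
wrist 0.062 [ 0.53771361 -0.13767408  0.062     ] scene pred of that [231.86853103 169.0440104 ]
wrist 0.066 [ 0.53667974 -0.13739242  0.066     ] scene pred of that [232.15058372 167.64721618]
wrist 0.0706 [ 0.53549079 -0.1370685   0.0706    ] scene pred of that [232.47618404 166.03476345]
obs scene face 232.8,166.0 ; rel shift corrected
0.062 [ 0.52543531 -0.14808167  0.062     ]
0.066 [ 0.52880352 -0.1444541   0.066     ]
0.0706 [ 0.53267696 -0.14028239  0.0706    ]
```

Tip and insert are aligned within about 0.5 mm in both views, and the gap is about 23–26 mm. I'll approach and then creep down in small steps, watching the force.

Call:
apply_moves(motion=[{"xyz": [0,0,0.5],"rot": [0,0,0],"grip": 1.0},{"xyz": [0,0,1.0],"rot": [0,0,0],"grip": 1.0},{"xyz": [0,0,1.4],"rot": [0,0,0],"grip": 1.0},{"xyz": [0,0,1.6],"rot": [0,0,0],"grip": 1.0},{"xyz": [0,0,1.7],"rot": [0,0,0],"grip": 1.0},{"xyz": [0,0,1.8],"rot": [0,0,0],"grip": 1.0},{"xyz": [0,0,1.8],"rot": [0,0,0],"grip": 1.0},{"xyz": [0,0,1.8],"rot": [0,0,0],"grip": 1.0}])

```text
time: 8.3
tool_pos: [0.5346, -0.1371, 0.1245]
orientation: [0.0, 0.137, 0.991, -0.0]
wrist_force: [0.6, -0.5, -1.1]
opening: 0.215
```

Call:
apply_moves(motion=[{"xyz": [0,0,0.05],"rot": [0,0,0],"grip": 1.0},{"xyz": [0,0,0.1],"rot": [0,0,0],"grip": 1.0},{"xyz": [0,0,0.15],"rot": [0,0,0],"grip": 1.0},{"xyz": [0,0,0.2],"rot": [0,0,0],"grip": 1.0},{"xyz": [0,0,0.25],"rot": [0,0,0],"grip": 1.0},{"xyz": [0,0,0.3],"rot": [0,0,0],"grip": 1.0}])

```text
time: 8.9
tool_pos: [0.5345, -0.137, 0.1213]
orientation: [-0.0, 0.137, 0.991, 0.0]
wrist_force: [0.3, 0.1, -1.7]
opening: 0.217
```

Call:
apply_moves(motion=[{"xyz": [0,0,0.04],"rot": [0,0,0],"grip": 1.0},{"xyz": [0,0,0.08],"rot": [0,0,0],"grip": 1.0},{"xyz": [0,0,0.12],"rot": [0,0,0],"grip": 1.0},{"xyz": [0,0,0.16],"rot": [0,0,0],"grip": 1.0},{"xyz": [0,0,0.2],"rot": [0,0,0],"grip": 1.0}])

```text
time: 9.4
tool_pos: [0.5345, -0.137, 0.1193]
orientation: [-0.0, 0.137, 0.991, -0.0]
wrist_force: [0.6, -0.4, -1.4]
opening: 0.214
```

Call:
apply_moves(motion=[{"xyz": [0,0,0.04],"rot": [0,0,0],"grip": 1.0},{"xyz": [0,0,0.08],"rot": [0,0,0],"grip": 1.0},{"xyz": [0,0,0.12],"rot": [0,0,0],"grip": 1.0}])

```text
time: 9.7
tool_pos: [0.5348, -0.1372, 0.1187]
orientation: [0.0, 0.137, 0.991, -0.0]
wrist_force: [-0.2, 0.0, 2.9]
opening: 0.215
```

Contact at tip z≈0.072. I'll keep creeping.

Call:
apply_moves(motion=[{"xyz": [0,0,0.03],"rot": [0,0,0],"grip": 1.0},{"xyz": [0,0,0.06],"rot": [0,0,0],"grip": 1.0}])

```text
time: 9.9
tool_pos: [0.5351, -0.1373, 0.1185]
orientation: [0.001, 0.137, 0.991, -0.0]
wrist_force: [-0.4, 0.9, 5.3]
opening: 0.219
```

Call:
apply_moves(motion=[{"xyz": [0,0,0.03],"rot": [0,0,0],"grip": 1.0},{"xyz": [0,0,0.06],"rot": [0,0,0],"grip": 1.0}])

```text
time: 10.1
tool_pos: [0.5351, -0.1372, 0.1178]
orientation: [0.001, 0.137, 0.991, -0.0]
wrist_force: [-0.6, 0.6, 4.5]
opening: 0.216
```

Call:
apply_moves(motion=[{"xyz": [0,0,0.03],"rot": [0,0,0],"grip": 1.0},{"xyz": [0,0,0.06],"rot": [0,0,0],"grip": 1.0},{"xyz": [0,0,0.09],"rot": [0,0,0],"grip": 1.0}])

```text
time: 10.4
tool_pos: [0.5351, -0.1372, 0.1169]
orientation: [0.001, 0.137, 0.991, -0.0]
wrist_force: [-0.9, 0.4, 4.4]
opening: 0.22
```

Call:
apply_moves(motion=[{"xyz": [0,0,0.03],"rot": [0,0,0],"grip": 1.0},{"xyz": [0,0,0.06],"rot": [0,0,0],"grip": 1.0},{"xyz": [0,0,0.09],"rot": [0,0,0],"grip": 1.0}])

```text
time: 10.7
tool_pos: [0.5351, -0.1373, 0.116]
orientation: [0.001, 0.137, 0.991, -0.0]
wrist_force: [-0.9, 0.6, 5.3]
opening: 0.214
```

Call:
apply_moves(motion=[{"xyz": [0,0,0.03],"rot": [0,0,0],"grip": 1.0},{"xyz": [0,0,0.06],"rot": [0,0,0],"grip": 1.0},{"xyz": [0,0,0.09],"rot": [0,0,0],"grip": 1.0}])

```text
time: 11.0
tool_pos: [0.5351, -0.1372, 0.1151]
orientation: [0.001, 0.137, 0.991, -0.0]
wrist_force: [-0.8, 1.1, 5.3]
opening: 0.216
```

Call:
apply_moves(motion=[{"xyz": [0,0,0.03],"rot": [0,0,0],"grip": 1.0},{"xyz": [0,0,0.06],"rot": [0,0,0],"grip": 1.0},{"xyz": [0,0,0.09],"rot": [0,0,0],"grip": 1.0}])

```text
time: 11.3
tool_pos: [0.5351, -0.1373, 0.1142]
orientation: [0.001, 0.137, 0.991, -0.0]
wrist_force: [-1.5, 0.1, 5.8]
opening: 0.215
```

Call:
apply_moves(motion=[{"xyz": [0,0,0.03],"rot": [0,0,0],"grip": 1.0},{"xyz": [0,0,0.06],"rot": [0,0,0],"grip": 1.0},{"xyz": [0,0,0.06],"rot": [0,0,0],"grip": 1.0}])

```text
time: 11.6
tool_pos: [0.5352, -0.1373, 0.1138]
orientation: [0.001, 0.137, 0.991, -0.0]
wrist_force: [-0.8, 0.7, 5.9]
opening: 0.214
```

Call:
apply_moves(motion=[{"xyz": [0,0,0.03],"rot": [0,0,0],"grip": 1.0},{"xyz": [0,0,0.06],"rot": [0,0,0],"grip": 1.0},{"xyz": [0,0,0.06],"rot": [0,0,0],"grip": 1.0}])

```text
time: 11.9
tool_pos: [0.5355, -0.1374, 0.1138]
orientation: [0.001, 0.137, 0.991, -0.0]
wrist_force: [-2.2, 0.0, 8.3]
opening: 0.218
```

Call:
apply_moves(motion=[{"xyz": [0,0,0.03],"rot": [0,0,0],"grip": 1.0},{"xyz": [0,0,0.06],"rot": [0,0,0],"grip": 1.0},{"xyz": [0,0,0.06],"rot": [0,0,0],"grip": 1.0}])

```text
time: 12.2
tool_pos: [0.5358, -0.1375, 0.1137]
orientation: [0.002, 0.137, 0.991, -0.0]
wrist_force: [-2.1, 0.7, 10.4]
opening: 0.217
```

Call:
apply_moves(motion=[{"xyz": [0,0,0.03],"rot": [0,0,0],"grip": 1.0},{"xyz": [0,0,0.06],"rot": [0,0,0],"grip": 1.0},{"xyz": [0,0,0.06],"rot": [0,0,0],"grip": 1.0}])

```text
time: 12.5
tool_pos: [0.5361, -0.1377, 0.1137]
orientation: [0.002, 0.137, 0.991, -0.0]
wrist_force: [-2.2, 0.6, 12.9]
opening: 0.215
```

The insert has reached its hard stop: TCP z is constant at 0.1137 while the force climbs at about 4 N/mm. The reading of 12.9 N plus about 1.9 N of punch weight is roughly 14.8 N. I'll add 0.3 mm and hold.

Call:
apply_moves(motion=[{"xyz": [0,0,0.03],"rot": [0,0,0],"grip": 1.0},{"xyz": [0,0,0.03],"rot": [0,0,0],"grip": 1.0},{"xyz": [0,0,0.03],"rot": [0,0,0],"grip": 1.0},{"xyz": [0,0,0.03],"rot": [0,0,0],"grip": 1.0}])

```text
time: 12.9
tool_pos: [0.5363, -0.1377, 0.1137]
orientation: [0.002, 0.137, 0.991, -0.001]
wrist_force: [-1.2, 0.8, 13.4]
opening: 0.219
```

Call:
apply_moves(motion=[{"xyz": [0,0,0],"rot": [0,0,0],"grip": 1.0},{"xyz": [0,0,0],"rot": [0,0,0],"grip": 1.0}])

```text
time: 13.1
tool_pos: [0.5363, -0.1377, 0.1137]
orientation: [0.002, 0.137, 0.991, -0.001]
wrist_force: [-2.2, 1.2, 14.4]
opening: 0.216
```

Call:
apply_moves(motion=[{"xyz": [0,0,0],"rot": [0,0,0],"grip": 1.0},{"xyz": [0,0,0],"rot": [0,0,0],"grip": 1.0}])

```text
time: 13.3
tool_pos: [0.5363, -0.1377, 0.1136]
orientation: [0.002, 0.137, 0.991, -0.001]
wrist_force: [-1.7, 1.3, 14.2]
opening: 0.213
```

A steady reading of about 14.2 N gives a push of about 16 N. I'll hold 1.4 s more and look.

Call:
apply_moves(motion=[{"xyz": [0,0,0],"rot": [0,0,0],"grip": 1.0},{"xyz": [0,0,0],"rot": [0,0,0],"grip": 1.0},{"xyz": [0,0,0],"rot": [0,0,0],"grip": 1.0},{"xyz": [0,0,0],"rot": [0,0,0],"grip": 1.0},{"xyz": [0,0,0],"rot": [0,0,0],"grip": 1.0},{"xyz": [0,0,0],"rot": [0,0,0],"grip": 1.0},{"xyz": [0,0,0],"rot": [0,0,0],"grip": 1.0}])

```text
time: 14.0
tool_pos: [0.5363, -0.1377, 0.1136]
orientation: [0.002, 0.137, 0.991, -0.001]
wrist_force: [-2.8, 1.4, 13.6]
opening: 0.218
```

Call:
apply_moves(motion=[{"xyz": [0,0,0],"rot": [0,0,0],"grip": 1.0},{"xyz": [0,0,0],"rot": [0,0,0],"grip": 1.0},{"xyz": [0,0,0],"rot": [0,0,0],"grip": 1.0},{"xyz": [0,0,0],"rot": [0,0,0],"grip": 1.0},{"xyz": [0,0,0],"rot": [0,0,0],"grip": 1.0},{"xyz": [0,0,0],"rot": [0,0,0],"grip": 1.0},{"xyz": [0,0,0],"rot": [0,0,0],"grip": 1.0}])

```text
time: 14.7
tool_pos: [0.5363, -0.1377, 0.1137]
orientation: [0.002, 0.137, 0.991, -0.001]
wrist_force: [-2.6, 2.3, 13.9]
opening: 0.216
```

Run:
```python
from h import *
ims=snapshot('scene'); im=snapshot('wrist'); st=state()
cv2.imwrite('pics/s6c.png',cv2.resize(ims[110:210,185:285,::-1],(600,600),interpolation=cv2.INTER_NEAREST))
cv2.imwrite('pics/w6c.png',cv2.resize(im[160:250,220:340,::-1],(800,600),interpolation=cv2.INTER_NEAREST))
t=q2R(st['orientation']);print(st['time'],st['tool_pos'],st['wrist_force'],st['wrist_torque'],t[:,2])
```

```text
14.8 [ 0.53629857 -0.13770262  0.11368333] [-1.93715897  1.32428517 14.91013929] [0.3121235  0.58408167 0.06306301] [ 0.00409204 -0.00165322 -0.99999026]
```

View pics/s6c.png

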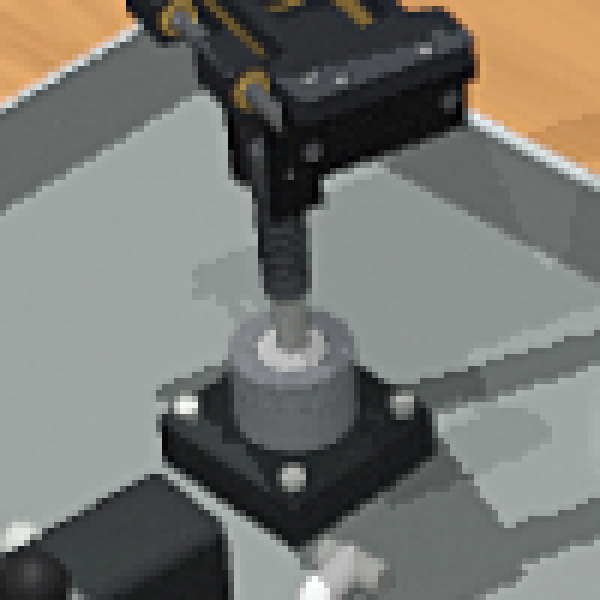

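View pics/w6c.png

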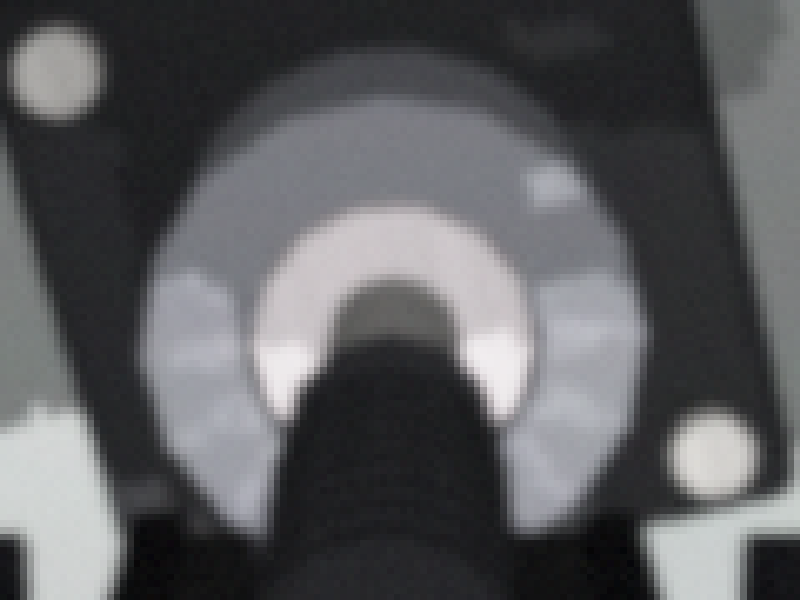

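The insert is home. Insert and nose share the centre at about (395,341) in the crop, and the push has held about 16 N for over 1.5 s. The arm leaned about 1.3 mm in x under load, so I'll unload slowly with a small compensation, so the face doesn't drag.

Call:
apply_moves(motion=[{"xyz": [-0.02,0,-0.05],"rot": [0,0,0],"grip": 1.0},{"xyz": [-0.04,0,-0.1],"rot": [0,0,0],"grip": 1.0},{"xyz": [-0.06,0,-0.15],"rot": [0,0,0],"grip": 1.0}])

```text
time: 15.1
tool_pos: [0.5358, -0.1376, 0.1138]
orientation: [0.001, 0.137, 0.991, -0.0]
wrist_force: [-2.5, 0.7, 6.4]
opening: 0.214
```

Run:
```python
from h import *
st=state();print(st['time'],st['tool_pos'],st['wrist_force'],q2R(st['orientation'])[:,2])
```

```text
15.1 [ 0.53583526 -0.13755453  0.11375303] [-2.50544237  0.70942253  6.39359524] [ 1.81727482e-03 -9.11971251e-04 -9.99997933e-01]
```

Call:
apply_moves(motion=[{"xyz": [0.04,0,-0.02],"rot": [0,0,0],"grip": 1.0},{"xyz": [0.05,0,-0.05],"rot": [0,0,0],"grip": 1.0},{"xyz": [0.05,0,-0.07],"rot": [0,0,0],"grip": 1.0}])

```text
time: 15.4
tool_pos: [0.5351, -0.1373, 0.1138]
orientation: [0.001, 0.137, 0.991, -0.0]
wrist_force: [-1.5, -0.4, 4.5]
opening: 0.214
```

Run:
```python
from h import *
st=state();print(st['time'],st['tool_pos'],st['wrist_force'],q2R(st['orientation'])[:,2])
```

```text
15.4 [ 0.53512362 -0.13734646  0.11377283] [-1.45355241 -0.42308511  4.47152658] [ 1.33110441e-03 -6.90853217e-04 -9.99998875e-01]
```

Call:
apply_moves(motion=[{"xyz": [0.03,0,-0.05],"rot": [0,0,0],"grip": 1.0},{"xyz": [0.03,0,-0.15],"rot": [0,0,0],"grip": 1.0},{"xyz": [0.03,0,-0.4],"rot": [0,0,0],"grip": 1.0},{"xyz": [0.03,0,-0.9],"rot": [0,0,0],"grip": 1.0},{"xyz": [0.03,0,-1.8],"rot": [0,0,0],"grip": 1.0},{"xyz": [0.03,0,-3],"rot": [0,0,0],"grip": 1.0},{"xyz": [0.03,0,-4.2],"rot": [0,0,0],"grip": 1.0},{"xyz": [0.03,0,-5.3],"rot": [0,0,0],"grip": 1.0},{"xyz": [0.03,0,-5.3],"rot": [0,0,0],"grip": 1.0},{"xyz": [0.03,0,-5.3],"rot": [0,0,0],"grip": 1.0},{"xyz": [0.03,0,-5.3],"rot": [0,0,0],"grip": 1.0},{"xyz": [0.03,0,-5.3],"rot": [0,0,0],"grip": 1.0}])

```text
time: 16.6
tool_pos: [0.5338, -0.1368, 0.165]
orientation: [-0.001, 0.137, 0.991, 0.0]
wrist_force: [0.0, 0.5, -1.3]
opening: 0.214
```

Run:
```python
from h import *
st=state();im=snapshot('wrist'); ims=snapshot('scene')
cv2.imwrite('pics/w7c.png',cv2.resize(im[150:250,220:340,::-1],(720,600),interpolation=cv2.INTER_NEAREST))
cv2.imwrite('pics/s7c.png',cv2.resize(ims[90:210,185:285,::-1],(500,600),interpolation=cv2.INTER_NEAREST))
t=q2R(st['orientation']);print(st['time'],st['tool_pos'],st['wrist_force'],t[:,2],st['opening'])
print('to hole',t.T@(np.array([.5448,.1554,st['tool_pos'][2]])-st['tool_pos'])*100)
```

```text
16.6 [ 0.53378402 -0.13676555  0.16503349] [ 0.04988026  0.45187269 -1.28707383] [-1.29872029e-03  5.50951599e-04 -9.99999005e-01] 0.21408400746588296
to hole [6.89718539e+00 2.84121319e+01 1.46662405e-02]
```

View pics/w7c.png

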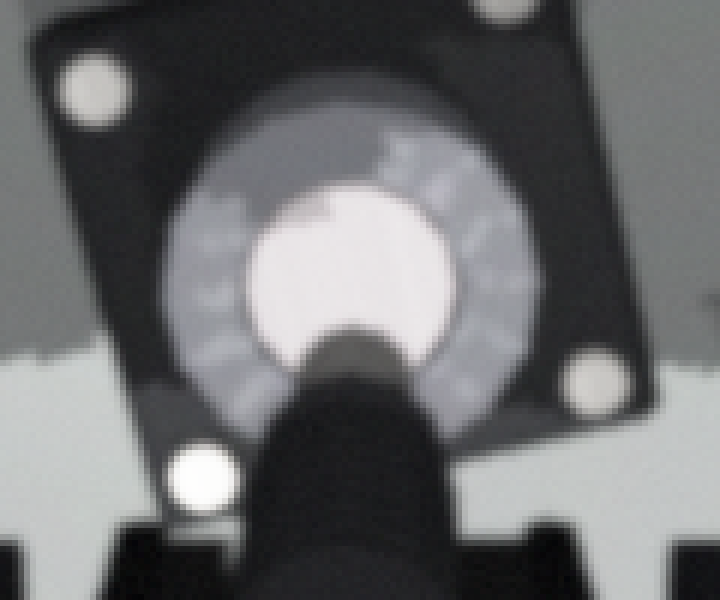

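View pics/s7c.png

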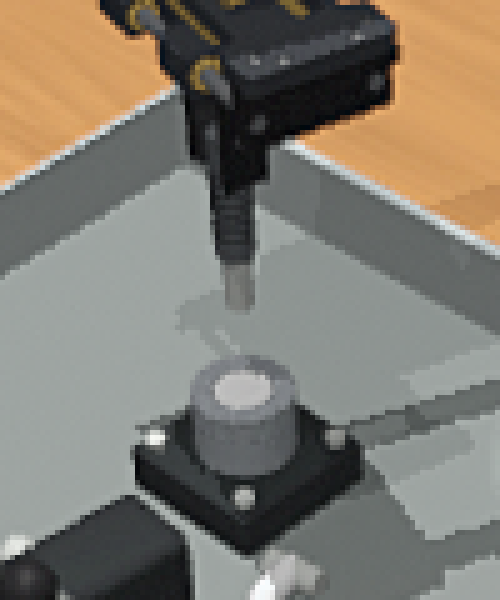

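The insert sits flush with the rim, and the punch is unchanged in the grip (nose front at (278.4,203.7)). I'll go back to the rack hole.

Call:
apply_moves(motion=[{"xyz": [0.3,1.5,0],"rot": [0,0,0],"grip": 1.0},{"xyz": [1,4,0],"rot": [0,0,0],"grip": 1.0},{"xyz": [2,8,0],"rot": [0,0,0],"grip": 1.0},{"xyz": [3,12,0],"rot": [0,0,0],"grip": 1.0},{"xyz": [4,16,0],"rot": [0,0,0],"grip": 1.0},{"xyz": [5,20,0],"rot": [0,0,0],"grip": 1.0},{"xyz": [6,24,0],"rot": [0,0,0],"grip": 1.0},{"xyz": [6.6,27,0],"rot": [0,0,0],"grip": 1.0},{"xyz": [6.9,28.4,0],"rot": [0,0,0],"grip": 1.0},{"xyz": [6.9,28.4,0],"rot": [0,0,0],"grip": 1.0},{"xyz": [6.9,28.4,0],"rot": [0,0,0],"grip": 1.0},{"xyz": [6.9,28.4,0],"rot": [0,0,0],"grip": 1.0},{"xyz": [6.9,28.4,0],"rot": [0,0,0],"grip": 1.0},{"xyz": [6.9,28.4,0],"rot": [0,0,0],"grip": 1.0},{"xyz": [6.9,28.4,0],"rot": [0,0,0],"grip": 1.0}])

```text
time: 18.2
tool_pos: [0.5454, 0.1544, 0.1659]
orientation: [0.0, 0.138, 0.99, -0.0]
wrist_force: [0.1, -0.4, -2.5]
opening: 0.215
```

Run:
```python
from h import *
st=state();im=snapshot('wrist')
cv2.imwrite('pics/w8c.png',cv2.resize(im[170:240,235:325,::-1],(720,560),interpolation=cv2.INTER_NEAREST))
t=q2R(st['orientation']);print(st['time'],st['tool_pos'],st['wrist_force'],t[:,2],st['opening'])
print('to hole',t.T@(np.array([.545,.1556,.0673])-st['tool_pos'])*100)
print('orig lift pose px of hole vs now: expected 278.75,190.75 at (.5447,.1552,.1672); now',proj(cam('wrist',st),[.5452,.1560,.051]))
```

```text
18.2 [0.54535821 0.1543967  0.16588921] [ 0.12185682 -0.39261526 -2.52049285] [ 8.59432456e-05 -5.31742108e-05 -9.99999995e-01] 0.2154767328298902
to hole [0.06831241 0.10622475 9.85891183]
orig lift pose px of hole vs now: expected 278.75,190.75 at (.5447,.1552,.1672); now [279.64604759 190.34604879]
```

View pics/w8c.png

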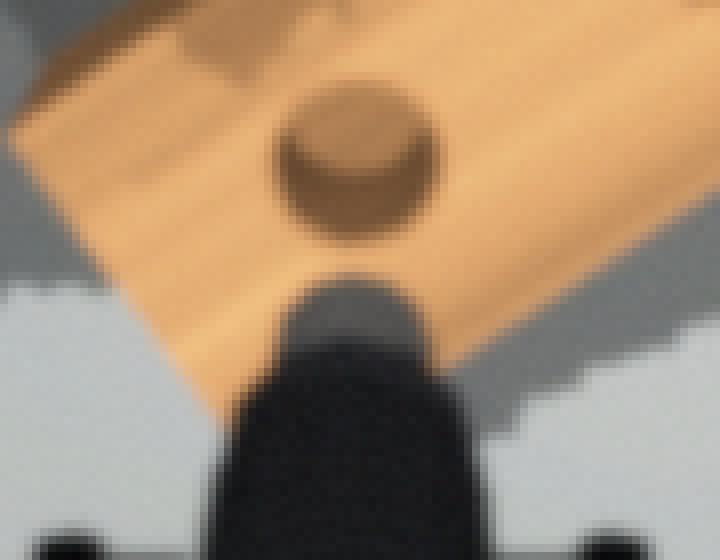

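Call:
apply_moves(motion=[{"xyz": [0.07,0.06,1],"rot": [0,0,0],"grip": 1.0},{"xyz": [0.07,0.06,2.5],"rot": [0,0,0],"grip": 1.0},{"xyz": [0.07,0.06,4],"rot": [0,0,0],"grip": 1.0},{"xyz": [0.07,0.06,5.3],"rot": [0,0,0],"grip": 1.0},{"xyz": [0.07,0.06,5.8],"rot": [0,0,0],"grip": 1.0},{"xyz": [0.07,0.06,5.8],"rot": [0,0,0],"grip": 1.0},{"xyz": [0.07,0.06,5.8],"rot": [0,0,0],"grip": 1.0},{"xyz": [0.07,0.06,5.8],"rot": [0,0,0],"grip": 1.0},{"xyz": [0.07,0.06,5.8],"rot": [0,0,0],"grip": 1.0}])

```text
time: 19.15
tool_pos: [0.5454, 0.1559, 0.1087]
orientation: [0.001, 0.137, 0.991, 0.0]
wrist_force: [0.5, -0.6, -1.8]
opening: 0.218
```

Run:
```python
from h import *
st=state();im=snapshot('wrist');ims=snapshot('scene')
cv2.imwrite('pics/w9c.png',cv2.resize(im[170:240,235:325,::-1],(720,560),interpolation=cv2.INTER_NEAREST))
cv2.imwrite('pics/s9c.png',cv2.resize(ims[170:270,290:390,::-1],(600,600),interpolation=cv2.INTER_NEAREST))
t=q2R(st['orientation']);print(st['time'],st['tool_pos'],st['wrist_force'],t[:,2])
print('to hole',t.T@(np.array([.545,.1556,.0673])-st['tool_pos'])*100)
```

```text
19.15 [0.54536208 0.1559382  0.10869923] [ 0.49624531 -0.58347588 -1.76681403] [ 1.51260479e-03  1.64354899e-04 -9.99998843e-01]
to hole [ 0.03147276 -0.04476013  4.1398581 ]
```

View pics/w9c.png

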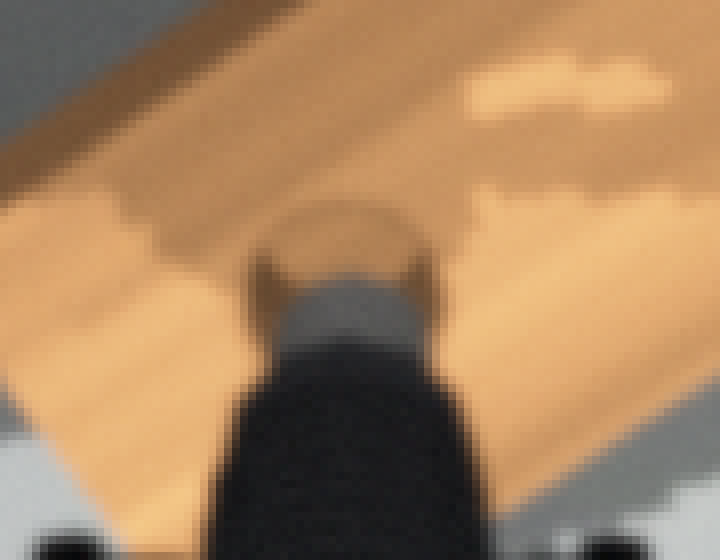

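View pics/s9c.png

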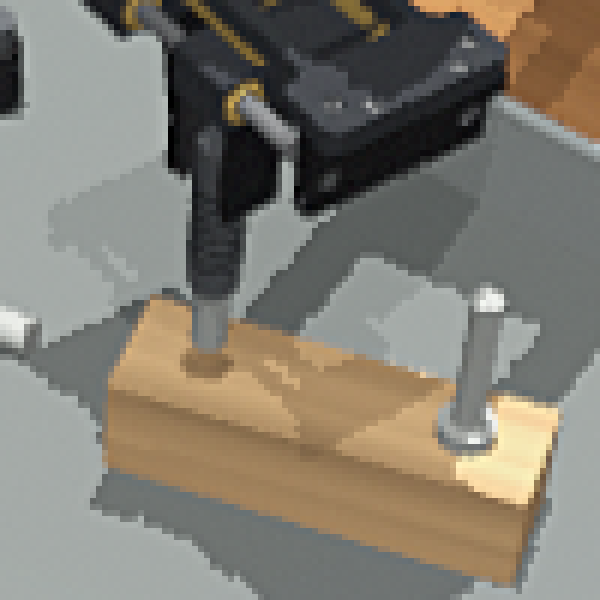

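The tip is just above the hole and within about 0.6 mm, with a small y correction of -0.05 cm. I'll insert it.

Call:
apply_moves(motion=[{"xyz": [0.03,-0.05,0.3],"rot": [0,0,0],"grip": 1.0},{"xyz": [0.03,-0.05,0.8],"rot": [0,0,0],"grip": 1.0},{"xyz": [0.03,-0.05,1.2],"rot": [0,0,0],"grip": 1.0},{"xyz": [0.03,-0.05,1.5],"rot": [0,0,0],"grip": 1.0}])

```text
time: 19.65
tool_pos: [0.5438, 0.1554, 0.092]
orientation: [-0.0, 0.137, 0.991, -0.0]
wrist_force: [-0.7, 0.1, -2.4]
opening: 0.218
```

Call:
apply_moves(motion=[{"xyz": [0,0,0.4],"rot": [0,0,0],"grip": 1.0},{"xyz": [0,0,0.8],"rot": [0,0,0],"grip": 1.0},{"xyz": [0,0,1.2],"rot": [0,0,0],"grip": 1.0},{"xyz": [0,0,1.6],"rot": [0,0,0],"grip": 1.0},{"xyz": [0,0,2.0],"rot": [0,0,0],"grip": 1.0},{"xyz": [0,0,2.2],"rot": [0,0,0],"grip": 1.0},{"xyz": [0,0,2.2],"rot": [0,0,0],"grip": 1.0},{"xyz": [0,0,2.2],"rot": [0,0,0],"grip": 1.0}])

```text
time: 20.45
tool_pos: [0.5444, 0.1555, 0.0709]
orientation: [0.0, 0.137, 0.991, 0.0]
wrist_force: [0.6, -0.3, -2.1]
opening: 0.22
```

Call:
apply_moves(motion=[{"xyz": [0,0,0.08],"rot": [0,0,0],"grip": 1.0},{"xyz": [0,0,0.16],"rot": [0,0,0],"grip": 1.0},{"xyz": [0,0,0.24],"rot": [0,0,0],"grip": 1.0},{"xyz": [0,0,0.3],"rot": [0,0,0],"grip": 1.0}])

```text
time: 20.85
tool_pos: [0.5443, 0.1554, 0.0678]
orientation: [-0.0, 0.137, 0.991, -0.0]
wrist_force: [0.2, 0.2, -1.7]
opening: 0.217
```

Call:
apply_moves(motion=[{"xyz": [0,0,0.04],"rot": [0,0,0],"grip": 1.0},{"xyz": [0,0,0.08],"rot": [0,0,0],"grip": 1.0},{"xyz": [0,0,0.08],"rot": [0,0,0],"grip": 1.0}])

```text
time: 21.15
tool_pos: [0.5444, 0.1555, 0.0673]
orientation: [0.0, 0.137, 0.991, 0.0]
wrist_force: [-1.0, -0.1, 0.2]
opening: 0.22
```

Seated: contact is at TCP z=0.0673, exactly the original grasp height. I'll release.

Call:
apply_moves(motion=[{"xyz": [0,0,0],"rot": [0,0,0],"grip": 1.8},{"xyz": [0,0,0],"rot": [0,0,0],"grip": 2.2},{"xyz": [0,0,0],"rot": [0,0,0],"grip": 2.6},{"xyz": [0,0,0],"rot": [0,0,0],"grip": 3.2},{"xyz": [0,0,0],"rot": [0,0,0],"grip": 4.5},{"xyz": [0,0,0],"rot": [0,0,0],"grip": 5.5},{"xyz": [0,0,0],"rot": [0,0,0],"grip": 5.5},{"xyz": [0,0,0],"rot": [0,0,0],"grip": 5.5}], grip_force=10)

```text
time: 21.95
tool_pos: [0.5443, 0.1554, 0.0671]
orientation: [0.0, 0.137, 0.991, -0.0]
wrist_force: [-0.2, 0.4, -0.2]
opening: 0.604
```

Call:
apply_moves(motion=[{"xyz": [0,0,-1],"rot": [0,0,0],"grip": 5.5},{"xyz": [0,0,-2.5],"rot": [0,0,0],"grip": 5.5},{"xyz": [0,0,-5],"rot": [0,0,0],"grip": 5.5},{"xyz": [0,0,-8],"rot": [0,0,0],"grip": 5.5},{"xyz": [0,0,-11],"rot": [0,0,0],"grip": 5.5},{"xyz": [0,0,-14],"rot": [0,0,0],"grip": 5.5},{"xyz": [0,0,-14],"rot": [0,0,0],"grip": 5.5},{"xyz": [0,0,-14],"rot": [0,0,0],"grip": 5.5},{"xyz": [0,0,-14],"rot": [0,0,0],"grip": 5.5}])

```text
time: 22.85
tool_pos: [0.5437, 0.1554, 0.2065]
orientation: [-0.001, 0.137, 0.991, -0.0]
wrist_force: [-0.4, -0.0, -0.5]
opening: 0.63
```

Run:
```python
from h import *
st=state();im=snapshot('wrist');ims=snapshot('scene')
cv2.imwrite('pics/w10c.png',cv2.resize(im[130:240,220:360,::-1],(700,550),interpolation=cv2.INTER_NEAREST))
cv2.imwrite('pics/s10.png',cv2.resize(ims[130:290,180:400,::-1],(770,560),interpolation=cv2.INTER_CUBIC))
print(st['time'],st['tool_pos'],st['wrist_force'])
```

```text
22.85 [0.54369716 0.15537437 0.20648963] [-0.36652719 -0.00077568 -0.54435812]
```

View pics/w10c.png

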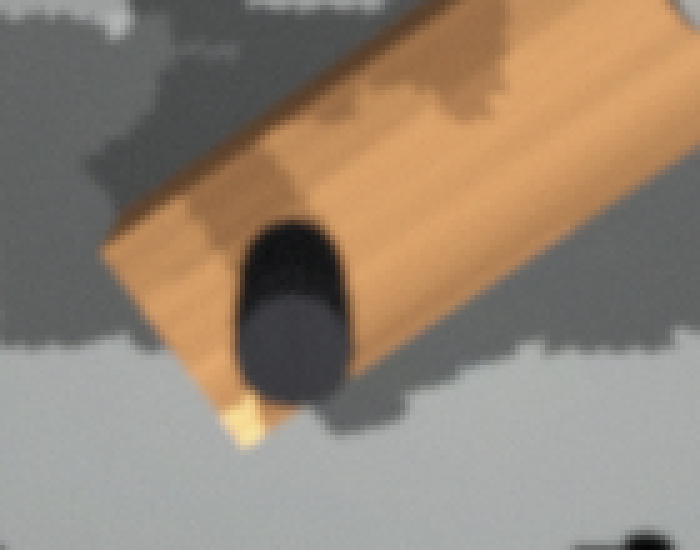

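View pics/s10.png

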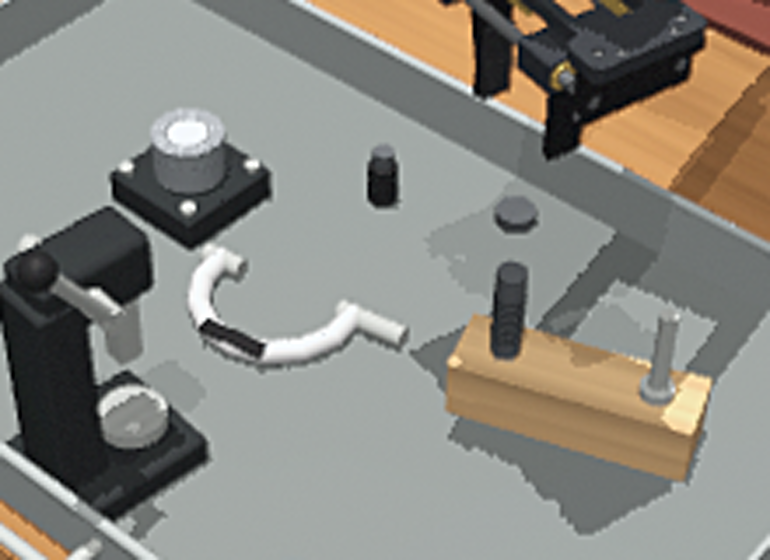

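The punch stands upright and fully down in its hole, at (507,310) in the scene crop. The insert at (187,133) is level with the rim, and everything else is where it was. I'll hand it in.

Run:
```python
from bench import job_done
print(job_done())
```

```text
the job is handed in; nothing more can be done
None
```

I pressed the insert fully home with the dark rack punch, held the push, stood the punch back in its rack hole, and handed the job in at about 23 s.

- **Press and hold:** The insert gave way at about 7 N and met its stop with the punch tip at about 67 mm. I held it there for just under 2 s. The wrist reading was 13.4–14.9 N, so with about 1.9 N of punch weight the push was about 15–17 N. I saw force readings only at the end of each move, and all stayed well below 26 N.
- **Centring and lift:** The nose was centred on the insert within about 0.5 mm in the wrist picture.
    - **Lean:** Under load the gripper drifted about 1 mm in x. While unloading I first corrected the wrong way, then reversed it, with a sideways force of up to about 2.5 N.
    - **Sliding:** I saw no sliding, but I can't rule out a slip of a fraction of a millimetre. I didn't check the mark itself close up.
- **Return:** The punch touched down at the same height as it was gripped (67.3 mm). The last pictures show it upright and fully down, the insert level with the rim, and nothing else in view moved.
- **Disagreement:** The insert's apparent size in the wrist picture suggested a face height of about 58 mm, while the two-camera estimate was 71 mm. Contact came at about 72 mm, which supports the two-camera value.

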